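Roll the tile strip home beside the grinding slab

TASK

Take the hand roller out of its wooden holder and roll it along the tile strip under firm, steady downward pressure (about 15 N, never over 25 N) until all six tiles are pushed fully home onto their bed. Press the strip with the roller only, then put the roller back upright in its holder and let go. Leave the jug, pot, plate and scoop where they are.

Things in the scene. Friction and masses are not known exactly. Their poses are not given: they have to be found in the camera images.
- strip: Fixed push-fit tile strip on the bench: aluminium tray 94 mm wide (its x), 262 mm long (its y), rim 12 mm high, six red-brown tiles in a row along its y, each 74 (x) by 38 mm (y), centres at y = -100, -60 .. 100 mm. Origin: centre of the underside. Home tile tops lie 20 to 32 mm above it at mid-strip, and one end tile beds 4 to 10 mm higher than the other, sloping evenly: not measured, to be felt.
- slip1 (a joint): How far tile 1 (y = -100 mm) is pushed straight down, m: 0 = 5 mm proud, 0.005 = fully home. Every tile starts 0 to 1 mm down, needs about 8 N to move, goes down slowly and stays where it is pushed. Once home it is hard: the force then rises steeply, some 8 N or more per mm.
- slip2 (a joint): The same for tile 2 (at y = -60 mm).
- slip3 (a joint): The same for tile 3 (at y = -20 mm).
- slip4 (a joint): The same for tile 4 (at y = 20 mm).
- slip5 (a joint): The same for tile 5 (at y = 60 mm).
- slip6 (a joint): The same for tile 6 (at y = 100 mm).
- roller: Loose hand roller, 0.43 kg, 134 mm tall, upright in the holder. Origin: lowest point of the wheel; z up through the handle. Axle along its x, so it rolls along its y (turned half round it is the same). Orange wheel, radius 30 mm, 56 mm wide, free to turn between two steel cheeks (71 mm over all in x, from z = 22 mm up). Steel cross plate 124 mm (x) by 56 mm (y), z = 66 to 74 mm.
- grip (a point): Grasp point in the roller's handle, 110 mm above the roller's origin, axes as the roller's. The handle is a wooden block 42 mm (x) by 24 mm (y), z = 74 to 134 mm of the roller, best gripped from above across the 24 mm (fingers closing along the roller's y).
- wheel (a joint): Turn of the roller's wheel about its axle, rad; 0 at the start.
- holder: Fixed dark wooden holder, open box 107 mm (x) by 106 mm (y). Origin: centre of the underside. The two walls across x (inner faces at x = +-45.5 mm, 8 mm thick) are 75 mm high and carry the roller's cross plate, wheel hanging between; the walls across y (inner faces at y = +-45 mm) are 45 mm high.
- seat (a point): Where the roller's origin lies when it is seated in the holder: 9 mm above the holder's origin; the roller's x axis parallel to the holder's x (either way round).
- jug: Blue plastic jug with white lid, 108 mm across, 178 mm tall, side handle out to 84 mm from its axis; loose. Origin: centre of the underside.
- pot: Aluminium pot, 140 mm across, 100 mm tall, loose. Origin: centre of the underside.
- plate: Steel plate, 160 mm across, 22 mm tall, loose. Origin: centre of the underside.
- scoop: Wooden scoop, 200 mm long, lying on the granite grinding slab (180 by 380 mm, 60 mm high), loose.
Not all that is in view belongs to the job. What is shaped like the holder but blue is not meant.

How it is judged:
By the outcome, as a careful person would: the job done as asked, in the order asked, and still so for the second after the job is handed in, with the robot touching nothing.
It also fails if it takes over 72 s, if anything falls off the work surface, if the arm or the gripper's body presses on something with over 40 N, if the wrist force passes 120 N, or if a joint passes its speed limit or range.

ROBOT

A 6-joint arm with a two-finger parallel gripper is mounted at the origin on the work surface. World frame = base frame: x ahead of the robot, y to its left, z up, the work surface at z = 0. Lengths are in m, angles in degrees, forces in N, time in s.
With the tool pointing down it reaches from about 0.3 to 0.85 m from the base axis. Payload 5.4 kg.
Tool frame: the origin (TCP) lies at the very end of the fingers, on their centre line; the grasp point (between the pads) lies 19 mm behind it (grip_depth is the distance from the TCP to the grasp point, in m); z points along the fingers, x is the direction in which the jaws open and shut, and the axes are right-handed (so a half turn about z gives the same grasp; the last joint's range is limited). The gripper opens to 85 mm and grips with 20 to 120 N. Pads are 22 mm wide; open, the fingers measure 114 mm over their backs; the gripper's body (76 mm by 85 mm) begins 54 mm behind the grasp point. The pads swing forward as they close: fully open they stand 13 mm farther back than shut.
Start: joints at [65.14, 9.076, 91.501, -0, 79.423, -12.038], TCP at [0.128, 0.561, 0.231] pointing down, gripper open.
Joint ranges: [-166.64, 166.64], [-54.1, 131.32], [10.49, 154.53], [-73.88, 253.88], [9.74, 151.15], [-171.62, 171.62]. Speed limits (degrees/s): [147.25, 147.25, 180, 180, 180, 180].

INTERFACE

Orientations are given as [roll, pitch, yaw] about the fixed x, y, z axes, in that order (R = Rz(yaw) Ry(pitch) Rx(roll)).
In Python, from cell import * gives the robot as it stands. Calls block until the motion is done:
- goto(position, orientation): joint-space move of the TCP to a pose.
- move_l(position, orientation=None, rate=0.15, max_force=None): straight line of the TCP; orientation=None keeps the orientation; rate is the mean speed in m/s. With max_force (N) it stops when the force on the tool has changed by that much, and returns True; else False.
- move_j(angles): joint-space move.
- grip(opening, effort=None): opening from 0.0 (shut) to 1.0 (fully open); effort is the grip in N (None keeps the last); returns when the fingers have stopped.
- sleep(seconds).
- inverse_kinematics(position, orientation): joint angles nearest the present ones, or None.
- get_state(): the state.
- snapshot(name): name is "scene" or "top" or "wrist"; returns a dict with "color" (480x640x3 uint8, red, green, blue), "intrinsics" (3x3 intrinsics, pixels), "world_from_camera" (4x4, takes a point from camera to world coordinates). Camera axes: x right, y down, z forward; pixel columns grow to the right and rows downward; lengths in m; the calibration is good to about 2 mm. A picture is of the moment at which its call begins. There is no depth.
A pose or a line that the arm cannot do raises Unreachable and nothing moves.
- hand_in(): hands the job in, once; it reports no verdict.
The state is a dict: "clock": time; "qpos": joint angles; "joint_velocities": joint speeds; "joint_torque": joint torques, N m; "position": TCP position; "ee_rot": TCP orientation; "force": force on the tool from outside, world axes, zero at the start; "ft_torque": the same for the moment, N m; "finger_gap": opening from 0.0 (shut) to 1.0 (fully open).
Only numpy, scipy, OpenCV 4.12 (cv2) and the standard library are available. Lean on these libraries where they do the work, as an engineer would, in place of code of your own. Each camera call takes 0.05 s, during which the arm holds its last target. There are 200 camera calls.

## Working session

There is one attempt and no reset: what is moved stays moved. The work goes in short steps, each a Python script; the robot and the scene stay as the last script left them, time stands still between calls to the robot, and variables do not carry over. Pictures are saved under pics/ and viewed, about 8 in all and at most 12, crops included, and the job is handed in when it is done.

```bash
ls; mkdir -p pics; python3 - <<'E'
from cell import *
import cv2,pickle
d={}
for n in ("scene","top"):
    s=snapshot(n); d[n]=s
    cv2.imwrite(f"pics/{n}0.png",s["color"][:,:,::-1])
    print(n,s["intrinsics"],s["world_from_camera"])
pickle.dump(d,open("snap.pkl","wb"))
print(get_state())
E
```

```text
pics
scene [[526.89875312   0.         323.40803873]
 [  0.         526.89875312 234.87547048]
 [  0.           0.           1.        ]] [[ 0.38912711  0.64821385 -0.65452189  1.35139642]
 [ 0.92113554 -0.26651139  0.28369172 -0.26063314]
 [ 0.00945536 -0.71329551 -0.70079962  0.90814211]
 [ 0.          0.          0.          1.        ]]
top [[595.73211389   0.         314.4430674 ]
 [  0.         595.73211389 230.86706051]
 [  0.           0.           1.        ]] [[ 0.0259271  -0.98918733  0.14434756  0.31695994]
 [-0.99949265 -0.0283231  -0.01456833  0.06825357]
 [ 0.01849918 -0.14389661 -0.9894198   1.6810944 ]
 [ 0.          0.          0.          1.        ]]
{'clock': 0.1, 'qpos': array([ 6.51391433e+01,  9.10925757e+00,  9.15640300e+01,  4.00932282e-04,
        7.94232489e+01, -1.20365139e+01]), 'joint_velocities': array([-0.01596637, -0.13437482, -0.30407685,  0.06807878,  0.05938101,
        0.02326513]), 'joint_torque': array([-6.37715275e-04, -3.96996439e+01, -3.32334065e+01, -2.55300138e-04,
        4.37081064e-03,  1.37344676e-05]), 'position': array([0.12740499, 0.56016096, 0.23042133]), 'ee_rot': array([-1.79979483e+02,  9.43319987e-02,  7.71756001e+01]), 'force': array([-0.1655956 ,  0.33515518,  0.14330118]), 'ft_torque': array([-0.05399828, -0.00081087,  0.01292806]), 'finger_gap': 1.001826447566306}
```

View pics/top0.png

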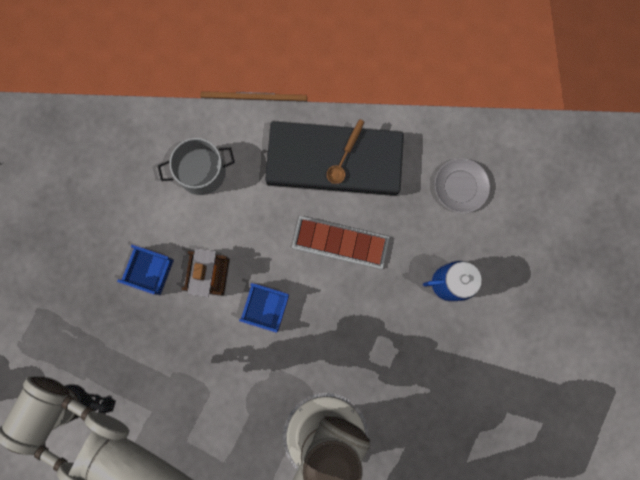

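View pics/scene0.png

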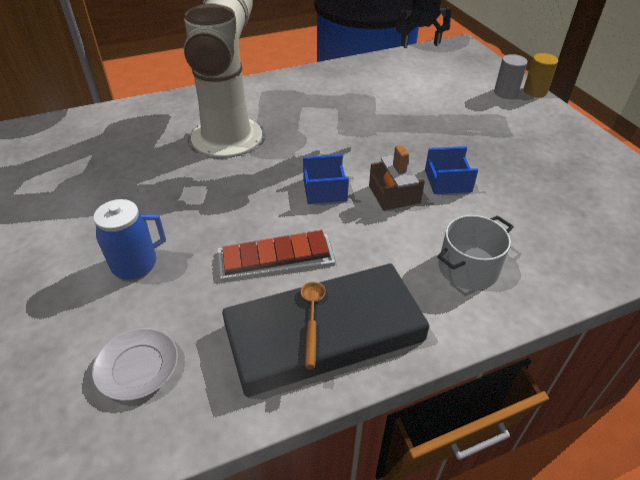

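Top view: the strip has corners near (300,217), (390,238), (383,268) and (292,248). The holder with the roller is near (205,271), handle at (198,271), between two blue decoys. The scene view agrees. Next, close wrist views of both.

```bash
cat > h.py <<'E'
import numpy as np, cv2, pickle
def ray(s,u,v,z):
    K,T=np.array(s["intrinsics"]),np.array(s["world_from_camera"])
    d=T[:3,:3]@np.linalg.solve(K,[u,v,1.]); o=T[:3,3]
    return (o+d*(z-o[2])/d[2])
def proj(s,P):
    K,T=np.array(s["intrinsics"]),np.array(s["world_from_camera"])
    p=(np.atleast_2d(P)-T[:3,3])@T[:3,:3]@K.T
    return p[:,:2]/p[:,2:]
E
python3 - <<'E'
from cell import *
from h import *
d=pickle.load(open("snap.pkl","rb")); s=d["top"]
c=[ray(s,*p,.012) for p in [(300,217),(390,238),(383,268),(292,248)]]
S=np.mean(c,0); print(np.round(c,4),S, [np.linalg.norm(c[i]-c[i-1]) for i in range(4)])
H=ray(s,198,271,.143); print(H, ray(s,205,271,.075))
for n,P,z in (("hold",H,.36),("strip",S,.3)):
    p=[P[0]-.06,P[1],z]
    goto(p,[180,0,90])
    w=snapshot("wrist"); d[n]=w
    cv2.imwrite(f"pics/{n}0.png",w["color"][:,:,::-1]); print(n,p,w["intrinsics"],w["world_from_camera"],get_state()["qpos"])
pickle.dump(d,open("snap.pkl","wb"))
E
```

```text
[[ 0.5991  0.0857  0.012 ]
 [ 0.5462 -0.1709  0.012 ]
 [ 0.4605 -0.1518  0.012 ]
 [ 0.5099  0.1056  0.012 ]] [ 0.52890796 -0.03283663  0.012     ] [np.float64(0.09138912903341176), np.float64(0.2620065556311864), np.float64(0.08778173609429407), np.float64(0.2621498079692607)]
[0.42838418 0.34264901 0.143     ] [0.4338236  0.33602715 0.075     ]
hold [np.float64(0.36838417687639474), np.float64(0.342649012643939), 0.36] [[346.51118504   0.         317.95484778]
 [  0.         346.51118504 237.25370943]
 [  0.           0.           1.        ]] [[-6.81925280e-04  9.58094533e-01  2.86451394e-01  2.95122758e-01]
 [ 9.99999725e-01  7.36587329e-04 -8.30688908e-05  3.43565244e-01]
 [-2.90584317e-04  2.86451259e-01 -9.58094772e-01  5.02820804e-01]
 [ 0.00000000e+00  0.00000000e+00  0.00000000e+00  1.00000000e+00]] [ 2.92297840e+01 -4.78255047e+00  9.14712784e+01  1.76777776e-02
  9.33790532e+01 -6.08369456e+01]
strip [np.float64(0.46890795718742445), np.float64(-0.03283662911406367), 0.3] [[346.51118504   0.         317.95484778]
 [  0.         346.51118504 237.25370943]
 [  0.           0.           1.        ]] [[-1.24101347e-03  9.57666217e-01  2.87878233e-01  3.96196679e-01]
 [ 9.99999221e-01  1.15069136e-03  4.82962041e-04 -3.16172604e-02]
 [ 1.31257435e-04  2.87878608e-01 -9.57666899e-01  4.43515484e-01]
 [ 0.00000000e+00  0.00000000e+00  0.00000000e+00  1.00000000e+00]] [-1.86698326e+01 -9.19375665e+00  1.02005826e+02  1.95799483e-02
  8.71647967e+01 -1.08765326e+02]
```

View pics/hold0.png

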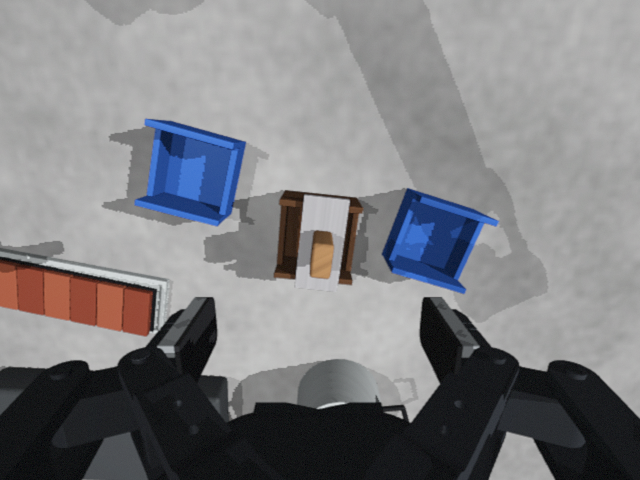

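View pics/strip0.png

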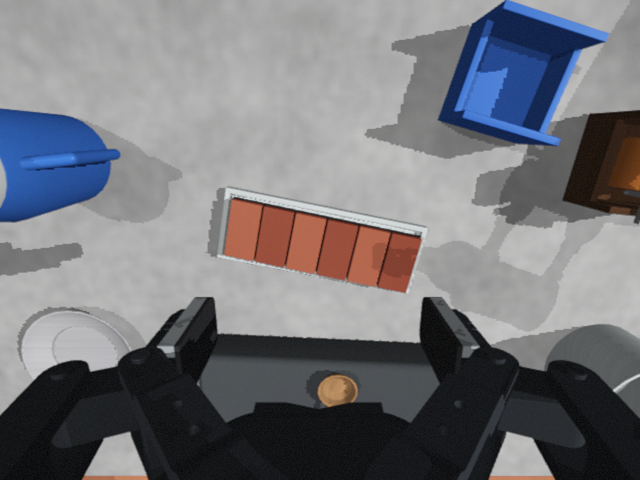

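Holder view: the roller's plate spans (303,195)–(349,198) to (296,288)–(333,290), with the handle near (321,253). The strip shows top-rim corners near (228,188) and (426,229). I'll enlarge both in one picture.

```bash
python3 - <<'E'
from h import *
d=pickle.load(open("snap.pkl","rb"))
a=d["hold"]["color"][175:300,260:380,::-1]; b=d["strip"]["color"][175:300,205:435,::-1]
a=cv2.resize(a,None,fx=4.5,fy=4.5,interpolation=cv2.INTER_CUBIC)
cv2.imwrite("pics/zoomh.png",a)
b=cv2.resize(b,None,fx=3.4,fy=3.4,interpolation=cv2.INTER_CUBIC)
cv2.imwrite("pics/zooms.png",b)
E
```

```text
(no output)
```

View pics/zoomh.png

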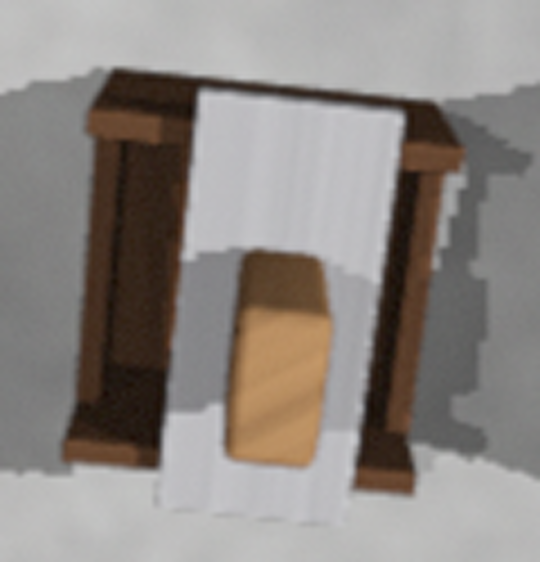

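View pics/zooms.png

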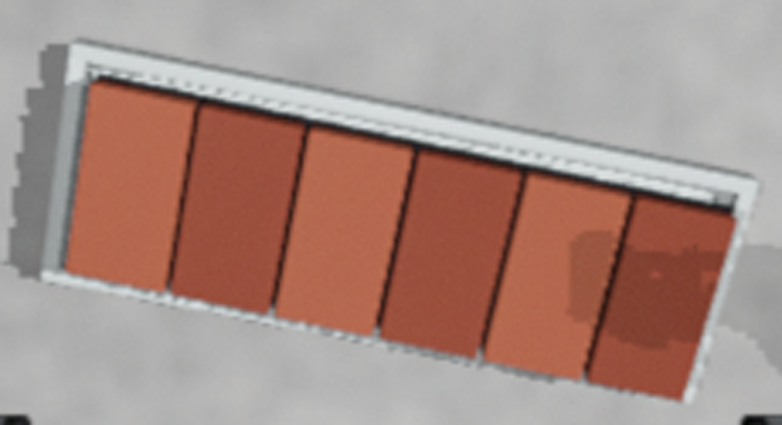

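```bash
cat > fit.py <<'E'
from h import *
from scipy.optimize import least_squares
d=pickle.load(open("snap.pkl","rb"))
def rect(p,hx,hy,z):
    c,s=np.cos(p[2]),np.sin(p[2]); q=np.array([[-hx,-hy],[-hx,hy],[hx,hy],[hx,-hy]])
    return np.c_[q@np.array([[c,s],[-s,c]])+p[:2],np.broadcast_to(z,4)]
def fit(fs,p0):
    r=least_squares(lambda p:np.concatenate([(proj(s,rect(p,*f(p)))-m).ravel() for s,f,m in fs]),p0,x_scale=.01)
    return r.x,np.round(r.fun.reshape(-1,2),1).tolist()
H=lambda a:np.array(a)/4.5+[260,175]
S=lambda a:np.array(a)/3.4+[205,175]
h=d["hold"]; s=d["strip"]
# corners ordered (-x,-y),(-x,+y),(+x,+y),(+x,-y); image right = +y, down = +x
r=fit([(h,lambda p:(.062,.028,.083),H([(200,90),(405,113),(345,523),(160,507)])),
 (h,lambda p:(.021,.012,.143),H([(242,308),(331,317),(318,466),(228,458)]))],[.43,.34,0])
print("roller",r[0][:2],np.degrees(r[0][2]),r[1])
r=fit([(h,lambda p:(.0535,.053,.075),H([(90,110),(462,150),(412,492),(63,458)]))],[.43,.34,0])
print("holder",r[0][:2],np.degrees(r[0][2]),r[1])
r=fit([(s,lambda p:(.037,.119,[p[3],p[4],p[4],p[3]]),S([(90,82),(735,215),(688,402),(65,272)]))],[.53,-.03,-.2,.03,.03])
print("tiles",r[0],np.degrees(r[0][2]),r[1])
tc=np.array([(300,217),(390,238),(383,268),(292,248)])
E
python3 fit.py
```

```text
roller [0.43094412 0.3481263 ] -6.102104501770577 [[-0.1, -0.4], [-0.1, -0.7], [0.7, 0.2], [-0.2, -0.4], [-0.5, -0.8], [1.6, -0.6], [-0.0, 1.6], [-1.3, 1.3]]
holder [0.43167995 0.34236404] -6.090128148441154 [[-0.7, -0.8], [0.8, -0.7], [0.5, 1.0], [-0.7, 0.8]]
tiles [ 0.53300054 -0.02900628 -0.18192491  0.01864499  0.04181824] -10.423529347746506 [[-0.5, 0.3], [0.9, 0.1], [-0.8, -0.2], [0.5, -0.2]]
```

```bash
python3 - <<'E'
from cell import *
from h import *
print(get_state()["clock"])
X,Y=.4312,.3478; o=[180,0,83.9]
goto([X,Y,.19],o); grip(.6,100); 
print("free",get_state()["force"])
move_l([X,Y,.100],rate=.12)
st=get_state(); print(st["position"],st["ee_rot"],st["force"])
g=grip(0,100); st=get_state(); print(g,st["finger_gap"],st["force"],st["position"])
t=st["clock"]; move_l([X,Y,.225],rate=.15)
sleep(.2); st=get_state(); print(st["clock"]-t,st["clock"],st["finger_gap"],st["force"],st["ft_torque"],st["position"])
s=snapshot("wrist"); cv2.imwrite("pics/lift.png",s["color"][:,:,::-1])
E
```

```text
2.975
free [-0.26248901  0.71177972  0.98280107]
[0.43183373 0.34813968 0.10085631] [ 1.79921642e+02 -4.88527446e-02  8.39037558e+01] [ 0.00848328 -0.30180405  0.24594006]
False 0.26598704235634507 [ 0.17738731 -1.61352428  4.74136868] [0.43195415 0.34812102 0.10116513]
1.1833 7.325 0.26650327395694096 [ 0.52083461  0.28387943 -2.63294839] [-0.0305775  -0.0562456   0.03840962] [0.43063452 0.34751669 0.22377052]
```

View pics/lift.png

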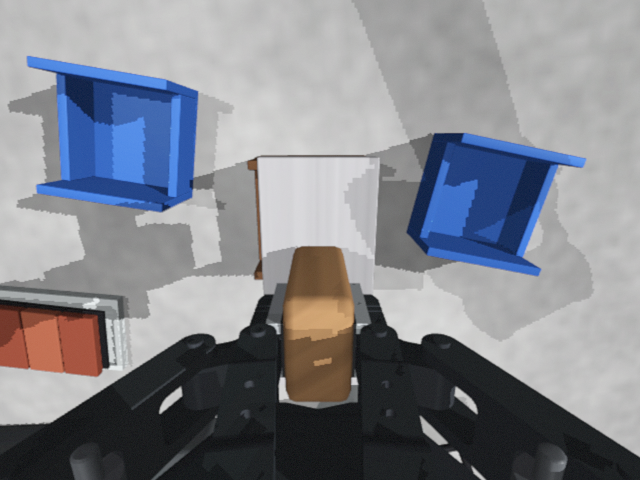

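The roller is held squarely, with the plate level across (258,157)–(378,157). Now to carry it to the first end tile and feel it.

```bash
cat > r.py <<'E'
from cell import *
from h import *
C=np.array([.531,-.031]); YAW=-10.4; a=np.radians(YAW); U=np.array([-np.sin(a),np.cos(a)])
O=[180,0,YAW+90]; OFF=.091   # TCP z minus wheel-bottom z
def P(y,zb): return [*(C+U*y),zb+OFF]
def fz(n=1): return np.mean([get_state()["force"][2] for _ in range(n)])
E
python3 - <<'E'
from r import *
goto(P(-.1,.075),O); sleep(.3)
b=[]
for i in range(10): b.append(get_state()["force"]); sleep(.02)
B=np.mean(b,0); print("base",B,np.std(b,0)); np.save("base.npy",B)
st=get_state(); print(st["position"]-P(-.1,.075),st["clock"])
print(move_l(P(-.1,.02),rate=.03,max_force=9))
st=get_state(); print("contact",st["clock"],st["position"][2]-OFF,st["force"]-B)
for i in range(8):
    st=get_state(); z=st["position"][2]-OFF
    t=st["clock"]
    zc=globals().get("zc",z)-.0008 
    move_l(P(-.1,zc),rate=.02)
    st=get_state(); print(round(st["clock"]-t,3),round(zc*1e3,2),round((st["position"][2]-OFF)*1e3,2),np.round(st["force"]-B,1))
    if st["force"][2]-B[2]>14: break
E
```

```text
base [ 0.01796907 -0.14681998 -3.6385834 ] [0.48214334 0.56057519 0.62421311]
[3.84869851e-05 1.53596267e-04 5.93214741e-06] 9.6167
True
contact 11.1583 0.02455727851729156 [-1.25424799  0.22669197  8.58946114]
0.25 23.76 24.56 [-2.6  0.   8.8]
0.25 22.96 24.46 [-3.5  0.4 13.2]
0.25 22.16 24.4 [-4.9  1.1 17.6]
```

```bash
python3 - <<'E'
from r import *
B=np.load("base.npy")
for i in range(9):
    st=get_state(); print(round(st["clock"],2),round((st["position"][2]-OFF)*1e3,2),np.round(st["force"]-B,1),np.round(st["ft_torque"],2)); sleep(.12)
E
```

```text
11.91 24.4 [-4.9  1.1 17.6] [0.03 1.13 0.02]
12.03 24.39 [-5.2 -0.2 16.9] [0.02 1.14 0.04]
12.14 24.39 [-4.5  0.2 17.7] [-0.02  1.19 -0.06]
12.26 24.4 [-5.7  0.7 18. ] [ 0.02  1.13 -0.01]
12.38 24.39 [-5.6  0.6 17.2] [ 0.08  1.12 -0.02]
12.49 24.38 [-5.1 -0.1 16.9] [-0.01  1.1   0.01]
12.61 24.38 [-4.8  0.3 17.2] [-0.01  1.12 -0.02]
12.72 24.39 [-5.8  0.5 17.8] [ 0.01  1.14 -0.  ]
12.84 24.41 [-5.5 -0.4 17. ] [ 0.02  1.1  -0.  ]
```

```bash
python3 - <<'E'
from r import *
B=np.load("base.npy")
move_l(P(-.1,.040),rate=.06); move_l(P(-.06,.040),rate=.08)
move_l(P(-.06,.02),rate=.02,max_force=5)
st=get_state(); print("touch",st["clock"],st["position"][2]-OFF,st["force"]-B)
zc=st["position"][2]-OFF
for i in range(8):
    zc-=.0012
    move_l(P(-.06,zc),rate=.02)
    st=get_state(); print(round(st["clock"],3),round(zc*1e3,2),round((st["position"][2]-OFF)*1e3,2),np.round(st["force"]-B,1))
    if st["force"][2]-B[2]>14: break
s=snapshot("scene"); cv2.imwrite("pics/sc1.png",cv2.resize(s["color"][215:290,200:350,::-1],None,fx=4,fy=4,interpolation=2))
E
```

```text
touch 14.65 0.029762953120592017 [1.1569952  0.97450405 4.63206614]
14.9 28.56 28.94 [-1.6  0.1  7.3]
15.15 27.36 27.4 [-0.3 -1.   6.6]
15.4 26.16 26.6 [-1.1 -0.6  9.8]
15.65 24.96 26.45 [-3.9 -0.3 14.9]
```

View pics/sc1.png

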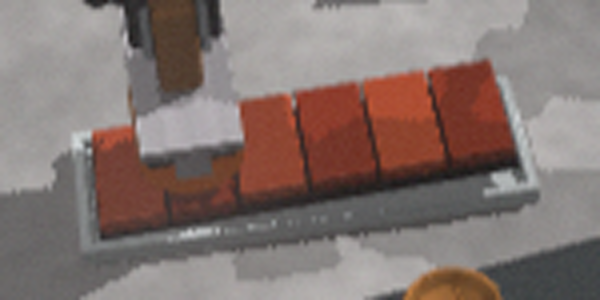

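Tile 2 went from touch at 29.8 mm to hard at 26.45 mm, and tile 1 is hard at 24.4 mm. So the bed rises about 2 mm per tile toward +y, as the crop also shows. I'll start at the high tile and roll down the slope, so the steps stay small.

```bash
cat > roll.py <<'E'
from r import *
B=np.load("base.npy")
def rd():
    st=get_state(); return st["position"][2]-OFF, st["force"]-B, st["clock"]
def press(y,zc,F=14):
    for i in range(14):
        zc-=.0009; move_l(P(y,zc),rate=.02); z,f,t=rd(); print("press",round(t,2),round(z*1e3,2),np.round(f,1))
        if f[2]>F: return zc
def roll(y0,y1,zc,step=.004,slope=.0505):
    log=[]
    y=y0
    while abs(y1-y)>1e-6:
        dy=np.clip(y1-y,-step,step); y+=dy
        z,f,t=rd()
        zc+=slope*dy+np.clip((f[2]-15)/9e3*.5,-.0005,.0007)
        hit=move_l(P(y,zc),rate=.02,max_force=7)
        z,f,t=rd(); log.append([y*1e3,z*1e3,zc*1e3,*f,hit])
        if f[2]>22: zc+=.001; move_l(P(y,zc),rate=.03)
    print(t); print("\n".join(" ".join(f"{v:.1f}" for v in l) for l in log[::2])); print("maxFz",max(l[5] for l in log))
    return zc
E
python3 - <<'E'
from roll import *
move_l(P(-.06,.055),rate=.1); move_l(P(.1,.055),rate=.12)
move_l(P(.1,.028),rate=.025,max_force=5)
z,f,t=rd(); print("touch",t,z,f)
zc=press(.1,z)
zc=roll(.1,.02,zc); np.save("zc.npy",zc)
E
```

```text
touch 18.35 0.03714730804411151 [ 0.61941407 -0.73078016  3.74246111]
press 18.6 36.61 [-0.5 -0.2  6.1]
press 18.85 35.41 [-1.3 -0.2  6.8]
press 19.1 34.64 [-1.1 -0.   7.7]
press 19.35 34.5 [-3.3  0.2 12.1]
press 19.6 34.41 [-4.8  0.9 16.8]
26.6
96.0 34.2 32.5 -4.2 -0.4 16.5 0.0
88.0 33.9 32.3 -2.9 1.9 16.3 0.0
80.0 33.4 31.9 -3.7 -0.7 15.7 0.0
72.0 33.1 31.6 -4.0 -0.0 14.9 0.0
64.0 32.7 31.2 -4.1 -0.5 15.5 0.0
56.0 32.4 30.9 -3.9 -0.4 15.4 0.0
48.0 32.0 30.5 -3.7 2.4 15.2 0.0
40.0 31.4 30.1 -3.9 0.7 14.2 0.0
32.0 31.1 29.6 -3.7 0.4 15.7 0.0
24.0 30.7 29.3 -3.3 0.1 14.8 0.0
maxFz 16.473130189033988
```

```bash
python3 - <<'E'
from roll import *
zc=float(np.load("zc.npy"))
zc=roll(.02,-.104,zc)
zc=roll(-.104,.104,zc,step=.006)
move_l(P(.104,.06),rate=.1); sleep(.2); print(rd())
E
```

```text
37.45
16.0 30.4 28.8 -3.9 0.4 15.2 0.0
8.0 30.0 28.5 -2.5 2.4 15.1 0.0
0.0 29.5 28.1 -2.8 -0.6 13.7 0.0
-8.0 29.1 27.5 -3.9 -0.9 15.4 0.0
-16.0 28.7 27.1 -2.8 -0.4 14.9 0.0
-24.0 28.3 26.7 -2.9 -0.9 15.1 0.0
-32.0 27.8 26.3 -3.3 -0.6 14.0 0.0
-40.0 27.4 25.8 -3.4 -0.9 15.9 0.0
-48.0 27.1 25.4 -3.4 -0.7 15.9 0.0
-56.0 26.7 25.1 -2.8 -0.2 14.7 0.0
-64.0 26.3 24.7 -3.5 -0.4 14.7 0.0
-72.0 25.9 24.2 -3.3 0.5 15.1 0.0
-80.0 25.4 23.8 -3.7 0.1 14.5 0.0
-88.0 25.1 23.4 -3.0 -0.0 14.4 0.0
-96.0 24.7 22.9 -2.9 0.6 14.9 0.0
-104.0 24.3 22.6 -4.3 -0.4 15.7 0.0
maxFz 16.290890751004362
53.1
-98.0 24.6 22.9 -1.3 0.4 15.0 0.0
-86.0 25.2 23.5 -3.0 0.3 15.0 0.0
-74.0 25.8 24.1 -2.8 0.3 14.3 0.0
-62.0 26.4 24.7 -2.9 0.4 14.7 0.0
-50.0 27.0 25.3 -2.9 -0.2 14.8 0.0
-38.0 27.5 25.9 -3.2 -0.0 14.7 0.0
-26.0 28.2 26.4 -2.7 -0.4 15.0 0.0
-14.0 28.8 27.0 -2.0 0.5 13.7 0.0
-2.0 29.3 27.5 -1.4 0.0 14.5 0.0
10.0 30.0 28.1 -1.5 0.5 14.2 0.0
22.0 30.6 28.7 -1.6 0.8 14.5 0.0
34.0 31.1 29.2 -0.9 -0.3 14.6 0.0
46.0 31.7 29.8 -1.9 -1.3 15.0 0.0
58.0 32.4 30.4 -0.8 -0.2 14.7 0.0
70.0 33.0 30.9 -2.2 -0.1 14.4 0.0
82.0 33.5 31.5 -1.4 -0.4 14.2 0.0
94.0 34.1 32.0 -1.9 0.6 14.9 0.0
104.0 34.6 32.5 -2.9 -0.3 14.8 0.0
maxFz 15.461987227920856
(np.float64(0.058760541495299606), array([ 0.40738639,  1.02295445, -0.26565095]), 53.725)
```

Both passes held 14–16.5 N, and the wheel height followed one even slope (24.4 → 34.4 mm) with no proud steps. Now the roller goes back to the seat centre.

```bash
python3 - <<'E'
from r import *
B=np.load("base.npy")
X,Y=.4315,.3425; o=[180,0,83.9]
move_l(P(.104,.134),rate=.15)
goto([X,Y,.225],o); st=get_state(); print(st["clock"],st["position"])
h=move_l([X,Y,.112],rate=.1,max_force=12); st=get_state(); print(h,st["position"],st["force"]-B,st["clock"])
if not h:
    h=move_l([X,Y,.096],rate=.03,max_force=5); st=get_state(); print(h,st["position"],st["force"]-B,st["clock"])
    if .097<st["position"][2]<.105:
        grip(.6); move_l([X,Y,.2],rate=.13)
        move_l([X-.07,Y,.30],rate=.2); st=get_state(); print(st["position"],st["force"],st["clock"])
s=snapshot("wrist"); d=pickle.load(open("snap.pkl","rb")); d["end"]=s; pickle.dump(d,open("snap.pkl","wb"))
cv2.imwrite("pics/end.png",s["color"][:,:,::-1])
E
```

```text
55.5 [0.43210603 0.34156405 0.22463507]
False [0.43214147 0.34283517 0.1129147 ] [-0.01284935 -0.49410069  0.30977877] 56.7833
True [0.4319211  0.34269203 0.10115802] [-0.44852326 -0.39255912  7.22200562] 57.2083
[0.36136954 0.34216396 0.29855571] [ 0.80807998 -0.27512259  0.10992617] 59.275
```

View pics/end.png

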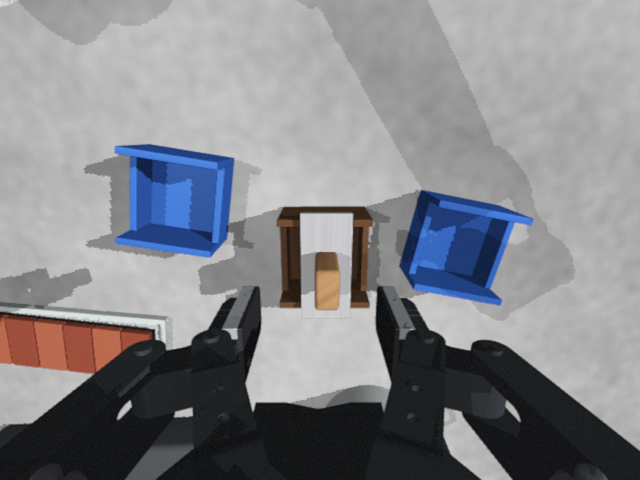

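The roller sits upright and centred in the brown holder (handle near (327,281), plate resting on both walls), and the gripper is clear. I'll hand in.

```bash
python3 -c "
from cell import *
print(get_state()['clock'],hand_in())"
```

```text
the job is handed in; nothing more can be done
59.325 None
```

I handed the job in at 59.3 s of the 72 s allowed. All six tiles read as fully home, and the roller is back upright in its holder and released.

- **Rolling:** I felt tiles 1 and 2 down with the wheel. Then I rolled the strip from tile 6 to tile 1 and back at about 15 N. While rolling, the readings peaked at 16.5 N; the highest overall was about 18 N, when I first felt tile 1. These are sampled readings, so a short peak between samples would not show.
- **Tiles home:** The wheel height ran evenly from 24.4 mm at tile 1 to 34.4 mm at tile 6 on both passes, with no proud steps. Each of the three tiles I pressed singly (1, 2 and 6) ended hard, with force rising steeply. I took no camera picture of the strip after the last pass.
- **Roller put back:** It touched down at the same height it was gripped at, 101 mm at the fingertips. The last picture shows it centred in the brown holder with the gripper clear. It started about 6 mm off-centre along the holder, and I put it back at the middle.
- **Other objects:** The arm was never sent near the jug, pot, plate or scoop. I did not check their positions with a final picture.

One measurement disagreed: the camera fit put the strip's end-to-end slope at about 23 mm. I used the felt value of about 10 mm instead, which is within the stated range.

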